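# Press a brake pad down and slide it under the leaf spring

## Robot

A 7-joint arm with a two-finger parallel gripper is mounted at the origin on the work surface. World frame = base frame: x ahead of the robot, y to its left, z up, the work surface at z = 0. Lengths are in m, angles in rad, forces in N, time in s.
With the tool pointing down it reaches from about 0.425 to 1.025 m from the base axis. Payload 3.6 kg.
Tool frame: the origin (TCP) lies between the finger pads; the fingertips stand 8 mm ahead of it and the grasp point (between the pads) lies 11 mm behind it (r.tip_reach is the y of the fingertips in the tool frame, in m); y points along the fingers, x is the direction in which the jaws open and shut, and the axes are right-handed (so a half turn about y gives the same grasp; the last joint's range is limited). The gripper opens to 85 mm and grips with 20 to 120 N. Pads are 22 mm wide; open, the fingers measure 114 mm over their backs; the gripper's body (76 mm by 85 mm) begins 54 mm behind the grasp point. The pads swing forward as they close: fully open they stand 13 mm farther back than shut.
Start: joints at [1.062, 0.591, 0.048, 1.609, -0.033, 0.943, -0.034], TCP at [0.293, -0.663, 0.239] pointing down, gripper open.
Joint ranges: [-2.69, 2.69], [-0.47, 2.24], [-1.27, 1.36], [0.19, 2.51], [-1.53, 4.68], [0.08, 2.07], [-3.09, 3.09]. Speed limits (rad/s): [2.57, 2.57, 3.14, 3.14, 3.14, 3.14, 3.14].

## Interface

Orientations are given as a rotation vector (axis times angle).
In Python, from station import monitor, cams, r gives the robot as it stands.
- The arm moves only by the shell command python3 -m crank 'ROWS'. ROWS is JSON, a list of rows, each a list of 3 entries, a list of its own where there are three numbers: the turn, a rotation vector about the tool's x, y, z in rad, then the shift along the tool's x, y, z in cm, then the closure, from 0 (fully open) to 1 (shut). A call has 1 to 8 rows; each row shifts and turns the commanded pose from where the row before left it, along the tool's axes as they then stand; what a row does not reach is not made up. A row lasts 1/10 s, in which the tool goes at most 50 mm and 8.59 degrees, less where a joint would pass 70% of its speed; a pose out of reach is approached as far as the arm can. A call with a gripper value outside its range is refused whole. The fingers move at their own pace and stop on an object; the grip force is fixed at half the most. Time passes only in rows, so rows that do not move let the fingers close. It gives the time, the measured TCP pose, the force and the opening at its end, in the units of the state.
- monitor.observe(): the state, without advancing time (a new reading comes with each control period).
- cams.read_camera(name): name is "scene" or "top"; returns a dict with "frame" (400x640x3 uint8, red, green, blue), "vfov" (degrees; the focal length in pixels is half the picture's height over the tangent of half this angle, whatever the lens; pixels are square), "cx", "cy" (the principal point, pixels), "D" ([k1, k2, p1, p2, k3] as OpenCV has them; the pictures are not rectified), "T" (4x4, takes a point from camera to world coordinates). Camera axes: x right, y down, z forward; pixel columns grow to the right and rows downward; lengths in m; the calibration is good to about 2 mm. A picture is of the moment at which its call begins. There is no depth.
- r.hand_in(): hands the job in, once; it reports no verdict.
The state is a dict: "t": time; "joint_positions": joint angles; "qvel": joint speeds; "effort": joint torques, N m; "eef_pos": TCP position; "eef_rot": TCP orientation; "contact_force": force on the tool from outside, world axes, zero at the start; "torque": the same for the moment, N m; "opening": finger opening in m.
Only numpy, scipy, OpenCV 4.12 (cv2) and the standard library are available. Lean on these libraries where they do the work, as an engineer would, in place of code of your own. Each camera call takes 0.05 s, during which the arm holds its last target. There are 200 camera calls.

## Task

Load the brake pad into the fixture: with the fingertips press it down against its spring lifter until it lies flat, and keep pressing while you slide it along the channel, under the bridge bar and the leaf spring, until it is fully home against the end stop and the lifter has sprung up behind it. Only press and push the pad, never lift it out of the channel. Leave the ring, the hub and the pin where they stand, and finish clear of everything.

Things in the scene. Friction and masses are not known exactly. Their poses are not given: they have to be found in the camera images.
- fixture: Fixed grey base plate 252 x 104 x 12 mm with a straight channel along it. Origin on the bench under it; x = the way the pad slides home, z up, centre line y = 0. Base from x = -150 to +102 mm. Channel floor 12 mm above the bench. Aluminium side rails 26 to 40 mm either side, tops 23 mm above the bench. Sill 4 mm high across the rear, x = -148 to -142 mm. Oiled, friction about 0.2.
- bridge (a point): Middle of the underside of the dark steel bridge bar across the channel, 28.5 mm above the bench, at fixture x = +5 mm (bar from x = +1 to +9 mm, top 36.5 mm above the bench, bolt heads to 41 mm). Axes as the fixture's. A pad lying flat passes 2.5 mm under it; a raised one hits it.
- end_stop (a point): Middle of the foot of the end stop's face, on the channel floor at fixture x = +70 mm; stop 12 mm high. Axes as the fixture's. The leaf's hinge lugs stand behind it, up to 36 mm above the bench. The pad is home when its nose meets this face: pad origin at fixture x = +15 mm, rear end 5 mm past the lifter, rib 2 mm short of the bridge bar.
- pad: Loose brake pad lying along the channel on the lifter: 110 (x) x 48 (y) x 14 mm, 0.32 kg, black lining below, bare steel plate on top. Origin: centre of its underside; x towards the end stop. Starts raised 6 mm: top 32 mm above the bench, origin at fixture x = -80 to -62 mm. Pressed flat, its top is 26 mm above the bench. 2 mm play each side.
- press_spot (a point): Point on the pad's top face, on its centre line, at pad x = -38 mm, z = 14 mm; axes as the pad's. Middle of the bare flat (pad x = -55 to -22 mm) where a finger presses. Ahead of the flat a steel cross rib, 36 mm wide, at pad x = -22 to -16 mm, stands 6 mm up from the top: the finger can push forward against it. The spot is at fixture x = -23 mm when home.
- lifter (a joint): Brass spring-loaded lifter in the channel floor, 85 mm long and 46 mm wide, from fixture x = -130 to -45 mm. Joint value in m: 0 = fully up, top 6 mm above the channel floor; 0.006 = pressed flush with the floor. It pushes up with 6 N when up and 10 N when flush. It springs up behind the pad once the pad's rear end has passed fixture x = -45 mm.
- leaf (a joint): Steel leaf spring, 30 mm wide, hinged beyond the end stop at fixture x = 92 mm, 32 mm above the bench; its lowest point, at fixture x = 38 mm, is 9 mm above the channel floor when free, and its lead-in lip turns up towards the bridge bar to about x = 22 mm. Joint value in rad: 0 = free, about 0.09 when it rides on the top of the flat pad. It presses on the pad with 3 to 7 N and drags on it.
- ring: Loose steel ring lying flat, outer diameter 100 mm, hole 60 mm, 16 mm high, 0.45 kg. Origin: centre of its underside. Not to be moved.
- hub: Loose dark steel flanged hub: flange 64 mm across and 12 mm high, neck 32 mm across up to 45 mm, 0.3 kg. Origin: centre of its underside. Not to be moved.
- pin: Loose upright steel stepped pin, 28 mm across up to 40 mm, then 18 mm across up to 60 mm, 0.15 kg. Origin: centre of its underside. Not to be moved.
Not all that is in view belongs to the job. What is shaped like the pad but purple is not meant.

How it is judged:
By the outcome, as a careful person would: the job done as asked, in the order asked, and still so for the second after the job is handed in, with the robot touching nothing.
It also fails if it takes over 35 s, if anything falls off the work surface, if the arm or the gripper's body presses on something with over 40 N, if the wrist force passes 120 N, or if a joint passes its speed limit or range.

## Working session

There is one attempt and no reset: what is moved stays moved. The work goes in short steps, Python scripts to look and compute and a shell command to move; the robot and the scene stay as the last step left them, time stands still between calls to the robot, and variables do not carry over. Pictures are saved under pics/ and viewed, about 8 in all and at most 12, crops included, and the job is handed in when it is done.

```bash
mkdir -p pics; ls; python3 - <<'E'
from station import monitor, cams, r
import cv2, json
s=monitor.observe(); print({k:(v if not hasattr(v,'tolist') else v.tolist()) for k,v in s.items()})
for n in ("scene","top"):
    c=cams.read_camera(n); print(n,c["vfov"],c["cx"],c["cy"],c["D"]); print(c["T"])
    cv2.imwrite(f"pics/{n}0.png",c["frame"][:,:,::-1])
E
```

```text
pics
{'t': 0.0, 'joint_positions': [1.061517480825102, 0.5920967406020377, 0.048292306253131495, 1.6098767746128864, -0.03333717719499999, 0.9426953765288107, -0.0336828488977045], 'qvel': [0.0007688597956112506, -0.0008132540014321942, 0.0005680762775870562, -0.0001511811046482586, 0.0008682512501124628, 0.0004212695007554728, -0.0002572708782679486], 'effort': [0.00039222556551976595, -54.86874461174011, 1.5460414811968803, -19.81239080429077, 0.009244765096809715, 0.008750507840886712, -6.0182753713888815e-06], 'eef_pos': [0.29250949748432337, -0.6624582243743837, 0.23813646932912846], 'eef_rot': [-1.3765204577715708, 0.8991069213488503, -0.8958975506098555], 'contact_force': [-0.4249810147116199, -0.763011942493525, -0.11398625596199893], 'torque': [0.0503250964525305, 0.03807476061661933, 0.028992988082092826], 'opening': 0.08545730504207766}
scene 44.249153023246244 319.6648483377158 195.87402235401316 [-0.07598132  0.          0.          0.          0.        ]
[[ 0.64579417  0.58142997 -0.49486269  1.14436682]
 [ 0.76340193 -0.48073256  0.43140897 -0.49223075]
 [ 0.0129375  -0.65638053 -0.75431905  0.91136216]
 [ 0.          0.          0.          1.        ]]
top 53.90359103776184 322.6572760596782 200.55448235668447 [-0.08327725  0.          0.          0.          0.        ]
[[ 0.02265704 -0.99681125  0.07651138  0.51646917]
 [-0.9997217  -0.02309312 -0.00481948 -0.00356904]
 [ 0.00657099 -0.07638089 -0.99705706  1.20290106]
 [ 0.          0.          0.          1.        ]]
```

View pics/top0.png

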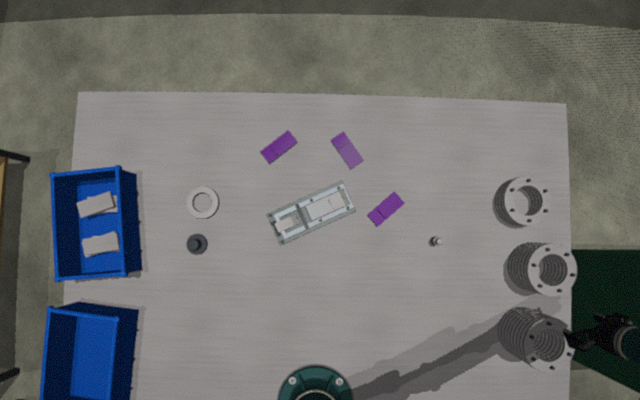

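View pics/scene0.png

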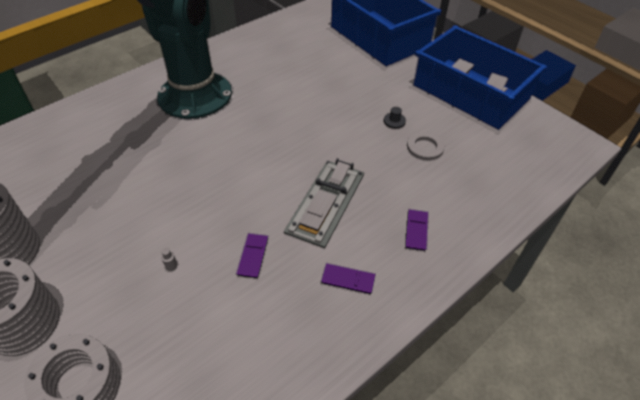

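The top view shows the fixture at about (311,212), with the pad raised in its right part at about (327,203). The end stop and leaf are at its left end, about (285,225). Things that could be taken for the pad are the purple decoys at (279,147), (347,150) and (386,209), and the pale blocks in the bin at (98,205) and (100,243). I choose the bare steel plate in the fixture channel, top (327,203) and scene (320,212), and check it in a close crop.

```bash
cat > h.py <<'E'
import numpy as np, cv2
from station import monitor, cams, r
from scipy.spatial.transform import Rotation as R
def K(c):
    f=200/np.tan(np.radians(c["vfov"])/2); return np.array([[f,0,c["cx"]],[0,f,c["cy"]],[0,0,1.]])
def ray(c,px):
    p=cv2.undistortPoints(np.array(px,float).reshape(-1,1,2),K(c),np.array(c["D"])).reshape(-1,2)
    T=np.array(c["T"]); return T[:3,3],np.c_[p,np.ones(len(p))]@T[:3,:3].T
def plane(c,px,z):
    o,d=ray(c,px); return o+d*((z-o[2])/d[:,2])[:,None]
def proj(c,P):
    T=np.linalg.inv(np.array(c["T"])); 
    return cv2.projectPoints(np.array(P,float).reshape(-1,3),cv2.Rodrigues(T[:3,:3])[0],T[:3,3],K(c),np.array(c["D"]))[0].reshape(-1,2)
E
python3 - <<'E'
import cv2,numpy as np
a=cv2.imread('pics/top0.png')[170:252,255:365]; b=cv2.imread('pics/scene0.png')[150:252,270:380]
a=cv2.resize(a,None,fx=7,fy=7,interpolation=cv2.INTER_CUBIC); b=cv2.resize(b,None,fx=5,fy=5,interpolation=cv2.INTER_CUBIC)
cv2.imwrite('pics/ca.png',a); cv2.imwrite('pics/cb.png',b)
E
```

```text
(no output)
```

View pics/ca.png

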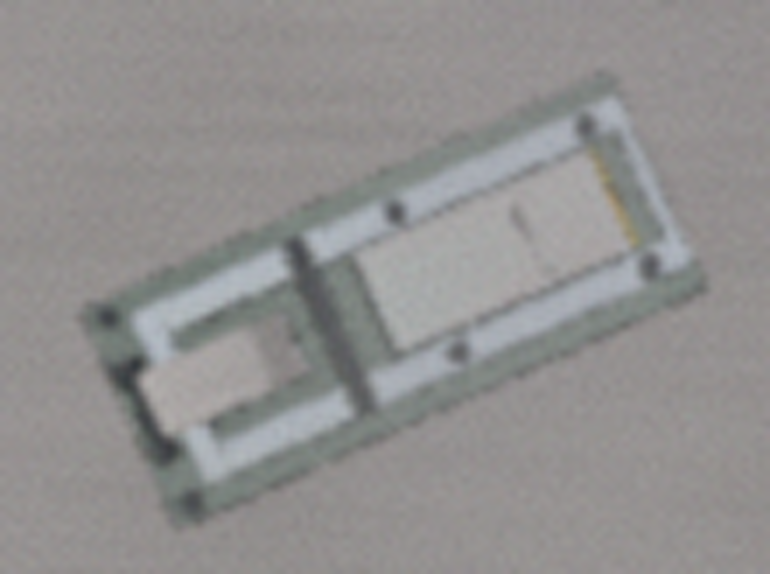

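View pics/cb.png

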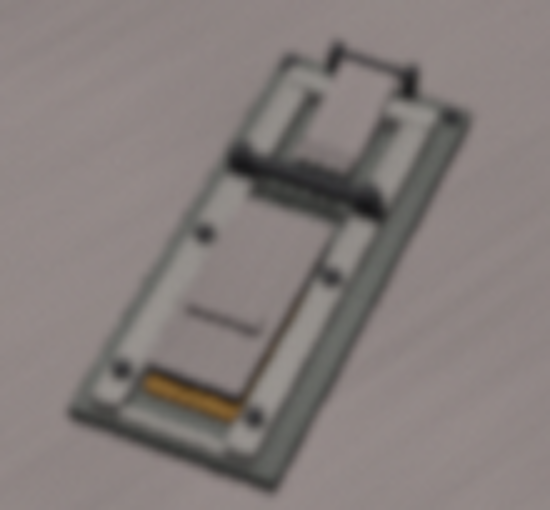

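The crops confirm the choice: bare plate with cross rib, yellow brass lifter edge behind it, dark bridge bar and leaf ahead. Now I compute positions from the corners in both views.

```bash
python3 - <<'E'
from h import *
def px(l,s,ox,oy): return (np.array(l,float)+.5)/s-.5+[ox,oy]
for n,s,ox,oy,B,P in (("top",7,255,170,[(85,312),(180,524),(707,285),(607,72)],[(357,258),(400,350),(637,242),(590,152)]),
                    ("scene",5,270,150,[(470,117),(290,55),(73,411),(275,490)],[(335,225),(222,192),(146,372),(240,398)])):
    c=cams.read_camera(n); p=plane(c,px(B,s,ox,oy),.012)[:,:2]; q=plane(c,px(P,s,ox,oy),.032)[:,:2]
    # order: front-a, front-b, rear-b, rear-a
    for nm,u in (("base",p),("pad",q)):
        ax=(u[0]+u[1]-u[2]-u[3])/2
        print(n,nm,"ctr",u.mean(0).round(4),"yaw",np.degrees(np.arctan2(ax[1],ax[0])).round(2),"L",np.linalg.norm(ax).round(4),"W",np.linalg.norm(u[0]-u[1]).round(4),np.linalg.norm(u[3]-u[2]).round(4))
    ax=(p[0]+p[1]-p[2]-p[3]);ax/=np.linalg.norm(ax); o=p.mean(0)+.024*ax
    print("fixture origin",o, "pad in fixture", [(q.mean(0)-o)@ax,(q.mean(0)-o)@[-ax[1],ax[0]]])
s=monitor.observe(); M=R.from_rotvec(s["eef_rot"]).as_matrix(); print("tool axes (cols)\n",M.round(3), r.tip_reach)
E
```

```text
top base ctr [0.572 0.025] yaw 115.9 L 0.2497 W 0.1005 0.1024
top pad ctr [ 0.5922 -0.0179] yaw 115.83 L 0.1101 W 0.0433 0.0434
fixture origin [0.56150454 0.04660996] pad in fixture [np.float64(-0.07144022302264809), np.float64(0.0005590272294571322)]
scene base ctr [0.5763 0.0239] yaw 116.14 L 0.2515 W 0.1005 0.1013
scene pad ctr [ 0.5929 -0.019 ] yaw 119.57 L 0.1135 W 0.0576 0.0448
fixture origin [0.56569798 0.04541757] pad in fixture [np.float64(-0.06978686994818463), np.float64(0.004001200886158381)]
tool axes (cols)
 [[ 0.404 -0.001  0.915]
 [-0.915  0.001  0.404]
 [-0.001 -1.    -0.   ]] 0.008
```

Both views agree on yaw 116°, origin (0.5625, 0.046) within a few mm, and pad origin at fixture x ≈ −71 mm (inside −80..−62). I want the tool with x across the channel, so about −92° about tool y puts tool z along fixture +x. I turn first with the fingers shut.

```bash
python3 -m crank '[[[0,-0.146,0],[0,0,0],1],[[0,-0.146,0],[0,0,0],1],[[0,-0.146,0],[0,0,0],1],[[0,-0.146,0],[0,0,0],1],[[0,-0.146,0],[0,0,0],1],[[0,-0.146,0],[0,0,0],1],[[0,-0.146,0],[0,0,0],1],[[0,-0.146,0],[0,0,0],1]]'
python3 -m crank '[[[0,-0.146,0],[0,0,0],1],[[0,-0.146,0],[0,0,0],1],[[0,-0.146,0],[0,0,0],1],[[0,0,0],[0,0,0],1]]'
cat > where.py <<'E'
from h import *
import sys
O=np.array([0.5625,0.046,0]); a=np.radians(116); Fx=np.array([np.cos(a),np.sin(a),0]); Fy=np.array([-Fx[1],Fx[0],0])
def state():
    s=monitor.observe(); M=R.from_rotvec(s["eef_rot"]).as_matrix(); p=np.array(s["eef_pos"]); d=p-O; f=np.array(s["contact_force"])
    print("t",round(s["t"],2),"tcp",p.round(4),"fix mm",(1e3*np.array([d@Fx,d@Fy,d[2]])).round(1),"tipz",(1e3*(p+M[:,1]*r.tip_reach)[2]).round(1),"F fix",np.array([f@Fx,f@Fy,f[2]]).round(1),"open",round(s["opening"],4),"tip",r.tip_reach)
    return s,M,p
if __name__=="__main__":
    s,M,p=state(); print("M",M.round(4).tolist(),"yaw z",np.degrees(np.arctan2(M[1,2],M[0,2])).round(2),"q",np.round(s["joint_positions"],3))
    t=O+Fx*-.109+[0,0,.12]; print("shift cm to above spot",((t-p)@M*100).round(2))
E
python3 where.py
```

```text
t: 1.0
eef_pos: [0.2925, -0.6631, 0.239]
eef_rot: [-1.57, -0.014, 0.015]
contact_force: [1.5, -0.2, 0.1]
opening: -0.0001
t: 1.4
eef_pos: [0.2923, -0.6632, 0.2389]
eef_rot: [-1.541, -0.353, 0.353]
contact_force: [0.5, 0.1, 0.3]
opening: 0.0004
t 1.4 tcp [ 0.2923 -0.6632  0.2389] fix mm [-519.   553.7  238.9] tipz 230.9 F fix [-0.1 -0.5  0.3] open 0.0004 tip 0.008
M [[0.9003, 0.0, -0.4353], [0.4353, 0.0008, 0.9003], [0.0004, -1.0, 0.0007]] yaw z 115.8 q [ 1.33   0.616 -0.373  1.595  0.256  0.98   1.326]
shift cm to above spot [55.23 11.94 41.18]
```

```bash
python3 -m crank '[[[0,0,0],[2,0,1.5],1],[[0,0,0],[3.5,0,2.6],1],[[0,0,0],[3.5,0,2.6],1],[[0,0,0],[3.5,0,2.6],1],[[0,0,0],[3.5,0,2.6],1],[[0,0,0],[3.5,0,2.6],1],[[0,0,0],[3.5,0,2.6],1],[[0,0,0],[3.5,0,2.6],1]]'
python3 where.py
python3 -m crank '[[[0,0,0],[3.5,0,2.6],1],[[0,0,0],[3.5,0,2.6],1],[[0,0,0],[3.5,0,2.6],1],[[0,0,0],[3.5,0,2.6],1],[[0,0,0],[3.5,0,2.6],1],[[0,0,0],[3.5,1,2.6],1],[[0,0,0],[3.5,3,2.6],1],[[0,0,0],[3,2,2.3],1]]'
python3 -m crank '[[[0,0,0],[0.7,2,1.2],1],[[0,0,0],[0,1,0],1],[[0,0,0],[0,0,0],1]]'
python3 where.py
```

```text
t: 2.2
eef_pos: [0.446, -0.3689, 0.2395]
eef_rot: [-1.543, -0.351, 0.351]
contact_force: [1.3, 0.1, 0.2]
opening: 0.0002
t 2.2 tcp [ 0.446  -0.3689  0.2395] fix mm [-321.9  286.6  239.5] tipz 231.5 F fix [-0.5 -1.2  0.2] open 0.0002 tip 0.008
M [[0.9017, 0.0002, -0.4323], [0.4323, -0.0003, 0.9017], [0.0, -1.0, -0.0004]] yaw z 115.62 q [ 0.927  0.436 -0.424  1.931  0.239  0.824  0.823]
shift cm to above spot [28.51 11.94 21.48]
t: 3.0
eef_pos: [0.6032, -0.0663, 0.1801]
eef_rot: [-1.542, -0.351, 0.351]
contact_force: [0.1, -0.3, -0.8]
opening: -0.0
t: 3.3
eef_pos: [0.602, -0.0552, 0.1494]
eef_rot: [-1.542, -0.349, 0.356]
contact_force: [1.0, -0.7, 0.7]
opening: -0.0001
t 3.3 tcp [ 0.602  -0.0552  0.1494] fix mm [-108.3    8.8  149.4] tipz 141.4 F fix [-1.  -0.6  0.7] open -0.0001 tip 0.008
M [[0.9007, -0.004, -0.4343], [0.4343, -0.0011, 0.9008], [-0.0041, -1.0, 0.0008]] yaw z 115.74 q [ 0.3    0.584 -0.401  1.939  0.347  0.69   0.137]
shift cm to above spot [ 0.9   2.94 -0.07]
```

```bash
python3 -m crank '[[[0,0,0],[0.7,2.5,0],1],[[0,0,0],[0.3,3,0],1],[[0,0,0],[0,2.5,0],1],[[0,0,0],[0,1.3,0],1],[[0,0,0],[0,0,0],1],[[0,0,0],[0,0,0],1]]'
python3 where.py; python3 - <<'E'
from h import *
c=cams.read_camera("scene"); b=c["frame"][130:250,270:390,::-1]; d=cams.read_camera("top")["frame"][150:270,250:370,::-1]
cv2.imwrite('pics/n1.png',np.hstack([cv2.resize(i,(400,400),interpolation=cv2.INTER_CUBIC) for i in (b,d)]))
E
```

```text
t: 3.9
eef_pos: [0.6132, -0.0511, 0.0589]
eef_rot: [-1.543, -0.353, 0.351]
contact_force: [0.3, -0.1, 1.2]
opening: -0.0001
t 3.9 tcp [ 0.6132 -0.0511  0.0589] fix mm [-109.5   -3.    58.9] tipz 50.9 F fix [-0.3 -0.2  1.2] open -0.0001 tip 0.008
M [[0.9008, 0.0013, -0.4342], [0.4342, -0.0006, 0.9008], [0.0009, -1.0, -0.0012]] yaw z 115.73 q [ 0.236  0.717 -0.325  1.958  0.428  0.532  0.062]
shift cm to above spot [-0.29 -6.11  0.04]
```

View pics/n1.png

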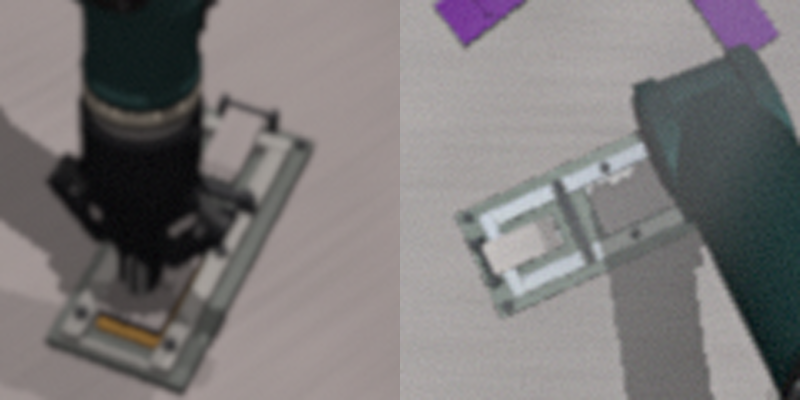

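The left (scene) view shows the shut fingertips at about (140,285), over the rear flat behind the rib. The fixture is undisturbed in both views. Now down to contact and press.

```bash
python3 -m crank '[[[0,0,0],[-0.2,0.8,0],1],[[0,0,0],[0,0.7,0],1],[[0,0,0],[0,0.2,0],1],[[0,0,0],[0,0,0],1]]'
python3 where.py|head -1
python3 -m crank '[[[0,0,0],[0,0.2,0],1],[[0,0,0],[0,0.2,0],1],[[0,0,0],[0,0.2,0],1],[[0,0,0],[0,0.1,0],1],[[0,0,0],[0,0,0],1],[[0,0,0],[0,0,0],1]]'
python3 where.py|head -1
```

```text
t: 4.4
eef_pos: [0.6103, -0.0509, 0.0404]
eef_rot: [-1.542, -0.353, 0.355]
contact_force: [-0.0, -0.0, -0.6]
opening: 0.0003
t 4.4 tcp [ 0.6103 -0.0509  0.0404] fix mm [-108.    -0.5   40.4] tipz 32.4 F fix [-0.   0.  -0.6] open 0.0003 tip 0.008
t: 5.0
eef_pos: [0.6109, -0.0508, 0.0343]
eef_rot: [-1.542, -0.354, 0.354]
contact_force: [-1.5, -0.7, 4.5]
opening: -0.0002
t 5.0 tcp [ 0.6109 -0.0508  0.0343] fix mm [-108.2   -1.1   34.3] tipz 26.3 F fix [0.  1.6 4.5] open -0.0002 tip 0.008
```

```bash
python3 -m crank '[[[0,0,0],[0,0.1,0],1],[[0,0,0],[0,0.1,0],1],[[0,0,0],[0,0,0],1],[[0,0,0],[0,0,0],1]]'
python3 where.py|head -1
python3 -m crank '[[[0,0,0],[0,0.1,0],1],[[0,0,0],[0,0.1,0],1],[[0,0,0],[0,0,0],1],[[0,0,0],[0,0,0],1]]'
python3 where.py|head -1
```

```text
t: 5.4
eef_pos: [0.6117, -0.0506, 0.0341]
eef_rot: [-1.543, -0.355, 0.353]
contact_force: [-4.3, 0.8, 15.2]
opening: 0.0002
t 5.4 tcp [ 0.6117 -0.0506  0.0341] fix mm [-108.4   -1.9   34.1] tipz 26.1 F fix [ 2.6  3.6 15.2] open 0.0002 tip 0.008
t: 5.8
eef_pos: [0.613, -0.0505, 0.034]
eef_rot: [-1.544, -0.357, 0.351]
contact_force: [-5.0, 0.9, 27.0]
opening: -0.0
t 5.8 tcp [ 0.613  -0.0505  0.034 ] fix mm [-108.9   -3.1   34. ] tipz 26.0 F fix [ 3.   4.1 27. ] open -0.0 tip 0.008
```

Contact at 32 mm and flat at 26 mm, force rising only after that, so the pad is flat with about 27 N on it. I start sliding with that pressure.

```bash
python3 -m crank '[[[0,0,0],[-0.1,0,0.2],1],[[0,0,0],[-0.1,0,0.3],1],[[0,0,0],[0,0,0.3],1],[[0,0,0],[0,0,0.3],1],[[0,0,0],[0,0,0.3],1],[[0,0,0],[0,0,0.3],1],[[0,0,0],[0,0,0.3],1],[[0,0,0],[0,0,0],1]]'
python3 where.py|head -1
```

```text
t: 6.6
eef_pos: [0.6058, -0.0353, 0.034]
eef_rot: [-1.547, -0.361, 0.345]
contact_force: [0.7, -3.7, 22.7]
opening: 0.0002
t 6.6 tcp [ 0.6058 -0.0353  0.034 ] fix mm [-92.1  -3.2  34. ] tipz 26.0 F fix [-3.7  1.  22.7] open 0.0002 tip 0.008
```

```bash
python3 -m crank '[[[0,0,0],[-0.1,0,0.4],1],[[0,0,0],[-0.1,0,0.4],1],[[0,0,0],[0,0,0.4],1],[[0,0,0],[0,0,0.4],1],[[0,0,0],[0,0,0.4],1],[[0,0,0],[0,0,0.4],1],[[0,0,0],[0,0,0.2],1],[[0,0,0],[0,0,0],1]]'
python3 where.py|head -1;  python3 - <<'E'
from h import *
c=cams.read_camera("scene"); b=c["frame"][130:250,270:390,::-1]; d=cams.read_camera("top")["frame"][150:270,250:370,::-1]
cv2.imwrite('pics/n2.png',np.hstack([cv2.resize(i,(400,400),interpolation=cv2.INTER_CUBIC) for i in (b,d)]))
E
```

```text
t: 7.4
eef_pos: [0.5934, -0.012, 0.034]
eef_rot: [-1.546, -0.363, 0.344]
contact_force: [1.7, -2.7, 22.9]
opening: 0.0003
t 7.4 tcp [ 0.5934 -0.012   0.034 ] fix mm [-65.7  -2.4  34. ] tipz 26.0 F fix [-3.2 -0.3 22.9] open 0.0003 tip 0.008
```

View pics/n2.png

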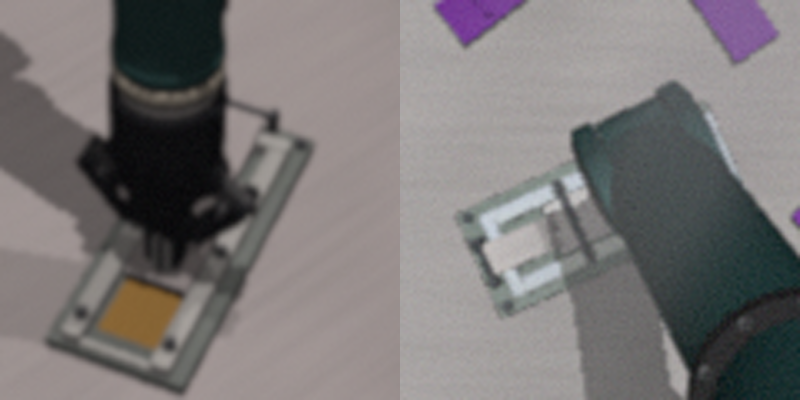

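The left view shows the pad moved, with the brass lifter uncovered behind it at (140,315). The right view shows its nose already under the bridge at (560,215). Force is steady, so I continue.

```bash
python3 -m crank '[[[0,0,0],[-0.1,0,0.4],1],[[0,0,0],[0,0,0.4],1],[[0,0,0],[0,0,0.4],1],[[0,0,0],[0,0,0.4],1],[[0,0,0],[0,0,0.4],1],[[0,0,0],[0,0,0.4],1],[[0,0,0],[0,0,0.4],1],[[0,0,0],[0,0,0.2],1]]'
python3 where.py|head -1
python3 -m crank '[[[0,0,0],[0,0,0.2],1],[[0,0,0],[0,0,0.2],1],[[0,0,0],[0,0,0.2],1],[[0,0,0],[0,0,0.2],1],[[0,0,0],[0,0,0.2],1],[[0,0,0],[0,0,0],1]]'
python3 where.py|head -1
```

```text
t: 8.3
eef_pos: [0.5803, 0.0125, 0.034]
eef_rot: [-1.548, -0.362, 0.342]
contact_force: [2.6, -6.9, 23.0]
opening: -0.0
t 8.3 tcp [0.5803 0.0125 0.034 ] fix mm [-37.9  -1.4  34. ] tipz 26.0 F fix [-7.4  0.7 23. ] open -0.0 tip 0.008
t: 8.9
eef_pos: [0.5758, 0.022, 0.034]
eef_rot: [-1.547, -0.362, 0.343]
contact_force: [2.4, -5.8, 23.7]
opening: -0.0
t 8.9 tcp [0.5758 0.022  0.034 ] fix mm [-27.4  -1.5  34. ] tipz 26.0 F fix [-6.3  0.3 23.7] open -0.0 tip 0.008
```

```bash
python3 -m crank '[[[0,0,0],[0,0,0.2],1],[[0,0,0],[0,0,0.2],1],[[0,0,0],[0,0,0.1],1],[[0,0,0],[0,0,0],1]]'
python3 where.py|head -1
python3 -m crank '[[[0,0,0],[0,0,0.1],1],[[0,0,0],[0,0,0.1],1],[[0,0,0],[0,0,0.1],1],[[0,0,0],[0,0,0],1]]'
python3 where.py|head -1
```

```text
t: 9.3
eef_pos: [0.5737, 0.0264, 0.034]
eef_rot: [-1.547, -0.362, 0.342]
contact_force: [3.3, -5.3, 23.6]
opening: 0.0002
t 9.3 tcp [0.5737 0.0264 0.034 ] fix mm [-22.5  -1.5  34. ] tipz 26.0 F fix [-6.2 -0.7 23.6] open 0.0002 tip 0.008
t: 9.7
eef_pos: [0.5724, 0.029, 0.034]
eef_rot: [-1.547, -0.362, 0.342]
contact_force: [1.7, -6.0, 23.6]
opening: -0.0001
t 9.7 tcp [0.5724 0.029  0.034 ] fix mm [-19.6  -1.5  34. ] tipz 26.0 F fix [-6.1  1.1 23.6] open -0.0001 tip 0.008
```

```bash
python3 -m crank '[[[0,0,0],[0,0,0.1],1],[[0,0,0],[0,0,0.1],1],[[0,0,0],[0,0,0.1],1],[[0,0,0],[0,0,0],1]]'
python3 where.py|head -1
python3 -m crank '[[[0,0,0],[0,0,0.1],1],[[0,0,0],[0,0,0.1],1],[[0,0,0],[0,0,0.1],1],[[0,0,0],[0,0,0],1]]'
python3 where.py|head -1
```

```text
t: 10.1
eef_pos: [0.5711, 0.0317, 0.034]
eef_rot: [-1.547, -0.362, 0.342]
contact_force: [3.8, -6.4, 24.3]
opening: -0.0001
t 10.1 tcp [0.5711 0.0317 0.034 ] fix mm [-16.6  -1.5  34. ] tipz 26.0 F fix [-7.4 -0.6 24.3] open -0.0001 tip 0.008
t: 10.5
eef_pos: [0.5709, 0.0322, 0.034]
eef_rot: [-1.55, -0.361, 0.34]
contact_force: [4.1, -8.8, 22.6]
opening: -0.0003
t 10.5 tcp [0.5709 0.0322 0.034 ] fix mm [-16.1  -1.5  34. ] tipz 26.0 F fix [-9.7  0.2 22.6] open -0.0003 tip 0.008
```

```bash
python3 -m crank '[[[0,0,0],[0,0,0.2],1],[[0,0,0],[0,0,0.2],1],[[0,0,0],[0,0,0.2],1],[[0,0,0],[0,0,0],1],[[0,0,0],[0,0,0],1]]'
python3 where.py|head -1;  python3 - <<'E'
from h import *
c=cams.read_camera("scene"); b=c["frame"][130:250,270:390,::-1]; d=cams.read_camera("top")["frame"][150:270,250:370,::-1]
cv2.imwrite('pics/n3.png',np.hstack([cv2.resize(i,(400,400),interpolation=cv2.INTER_CUBIC) for i in (b,d)]))
E
```

```text
t: 11.0
eef_pos: [0.5707, 0.0325, 0.0341]
eef_rot: [-1.556, -0.359, 0.336]
contact_force: [9.0, -17.2, 19.3]
opening: 0.0001
t 11.0 tcp [0.5707 0.0325 0.0341] fix mm [-15.8  -1.5  34.1] tipz 26.1 F fix [-19.4  -0.5  19.3] open 0.0001 tip 0.008
```

View pics/n3.png

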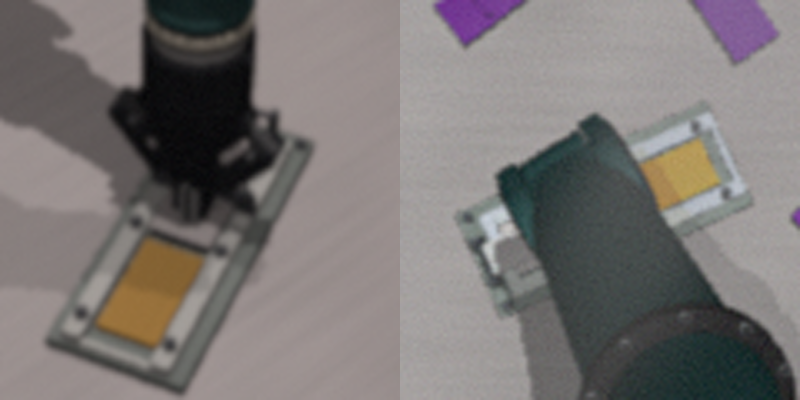

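The pad meets a hard stop: the tip holds at fixture x ≈ −16 mm (expected −18) while the push rises to 19 N and the tip stays at 26 mm. The left view shows the lifter fully exposed behind the pad at (150,295). I unload the pressure first while still pushing, then the push, then rise.

```bash
python3 -m crank '[[[0,0,0],[0,-0.2,0],1],[[0,0,0],[0,-0.1,0],1],[[0,0,0],[0,0,0],1],[[0,0,0],[0,0,0],1]]'
python3 where.py|head -1
python3 -m crank '[[[0,0,0],[0,-0.1,-0.2],1],[[0,0,0],[0,0,-0.2],1],[[0,0,0],[0,0,-0.2],1],[[0,0,0],[0,0,0],1]]'
python3 where.py|head -1
```

```text
t: 11.5
eef_pos: [0.5703, 0.0324, 0.0345]
eef_rot: [-1.555, -0.358, 0.337]
contact_force: [14.7, -17.1, -1.2]
opening: -0.0003
t 11.5 tcp [0.5703 0.0324 0.0345] fix mm [-15.7  -1.   34.5] tipz 26.5 F fix [-21.8  -5.7  -1.2] open -0.0003 tip 0.008
t: 11.9
eef_pos: [0.569, 0.0314, 0.0347]
eef_rot: [-1.549, -0.357, 0.343]
contact_force: [8.4, -9.8, -1.2]
opening: -0.0001
t 11.9 tcp [0.569  0.0314 0.0347] fix mm [-16.    0.6  34.7] tipz 26.7 F fix [-12.5  -3.2  -1.2] open -0.0001 tip 0.008
```

```bash
python3 -m crank '[[[0,0,0],[0,-0.05,-0.2],1],[[0,0,0],[0,0,-0.2],1],[[0,0,0],[0,0,-0.2],1],[[0,0,0],[0,0,-0.1],1],[[0,0,0],[0,0,0],1]]'
python3 where.py|head -1
python3 -m crank '[[[0,0,0],[0,-0.5,0],1],[[0,0,0],[0,-1,0],1],[[0,0,0],[0,-2,0],1],[[0,0,0],[0,-3,0],1],[[0,0,0],[0,-4,0],1],[[0,0,0],[0,-4,0],1],[[0,0,0],[0,-3,-3],1],[[0,0,0],[0,0,-4],1]]'
python3 where.py|head -1
python3 -m crank '[[[0,0,0],[0,0,-4],1],[[0,0,0],[0,0,-4.5],1],[[0,0,0],[0,0,-4.5],1],[[0,0,0],[0,0,-4.5],1],[[0,0,0],[0,0,-3],1],[[0,0,0],[0,0,-2],1],[[0,0,0],[0,0,0],1]]'
python3 where.py|head -1;  python3 - <<'E'
from h import *
c=cams.read_camera("scene"); b=c["frame"][130:250,270:390,::-1]; d=cams.read_camera("top")["frame"][150:270,250:370,::-1]
cv2.imwrite('pics/scene9.png',c["frame"][:,:,::-1])
cv2.imwrite('pics/n4.png',np.hstack([cv2.resize(i,(400,400),interpolation=cv2.INTER_CUBIC) for i in (b,d)]))
E
```

```text
t: 12.4
eef_pos: [0.5666, 0.0299, 0.0345]
eef_rot: [-1.543, -0.354, 0.352]
contact_force: [3.9, -4.3, 0.1]
opening: -0.0003
t 12.4 tcp [0.5666 0.0299 0.0345] fix mm [-16.2   3.4  34.5] tipz 26.5 F fix [-5.5 -1.6  0.1] open -0.0003 tip 0.008
t: 13.2
eef_pos: [0.5979, -0.0276, 0.215]
eef_rot: [-1.54, -0.367, 0.353]
contact_force: [0.6, 0.1, -0.2]
opening: 0.0003
t 13.2 tcp [ 0.5979 -0.0276  0.215 ] fix mm [-81.7   0.5 215. ] tipz 207.0 F fix [-0.2 -0.6 -0.2] open 0.0003 tip 0.008
t: 13.9
eef_pos: [0.694, -0.2375, 0.209]
eef_rot: [-1.542, -0.35, 0.352]
contact_force: [1.0, -0.2, -0.4]
opening: -0.0
t 13.9 tcp [ 0.694  -0.2375  0.209 ] fix mm [-312.5    6.   209. ] tipz 201.0 F fix [-0.6 -0.9 -0.4] open -0.0 tip 0.008
```

View pics/n4.png

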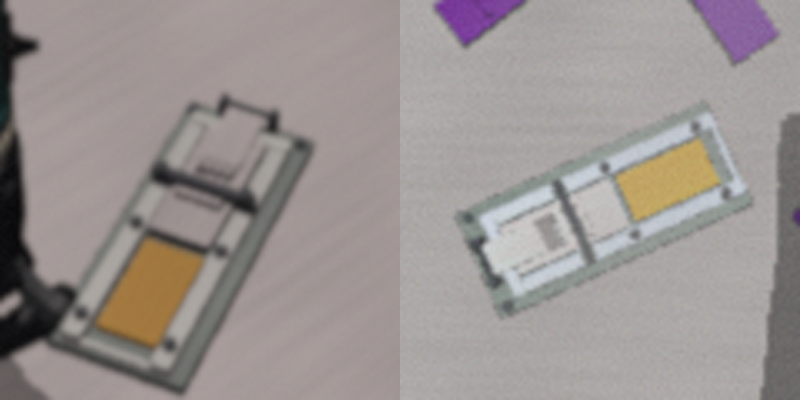

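The arm is clear. The pad is under the bridge and leaf and the lifter is exposed at about (670,180) in the right view. I check the seating numerically and with a larger crop.

```bash
python3 - <<'E'
from where import *
ims=[]
for n,(y,x) in (("scene",(155,290)),("top",(175,260))):
    c=cams.read_camera(n); f=c["frame"]; h=cv2.cvtColor(f,cv2.COLOR_RGB2HSV)
    m=cv2.inRange(h,(12,90,60),(30,255,255)); m[:y]=0;m[y+90:]=0;m[:,:x]=0;m[:,x+100:]=0
    k=max(cv2.findContours(m,cv2.RETR_EXTERNAL,cv2.CHAIN_APPROX_NONE)[0],key=cv2.contourArea)
    for z in (.012,.018):
        q=plane(c,k.reshape(-1,2),z)-O; u=q@Fx*1e3; print(n,"brass z",z,"x",np.percentile(u,[3,97]).round(1),"y",np.percentile(q@Fy*1e3,[3,97]).round(1))
    # expected edges: pad rear top & foot, lifter front/rear (up), bridge rear top, base corners
    I=cv2.resize(f[y:y+80,x:x+66,::-1],None,fx=6,fy=6,interpolation=cv2.INTER_CUBIC)
    for fx,z,col in ((-40,.026,(0,0,255)),(-45,.018,(0,255,0)),(1,.0365,(255,0,0))):
        p=proj(c,[O+Fx*fx/1e3+Fy*s*.023+[0,0,z] for s in (-1,1)]); p=((p-[x,y]+.5)*6-.5).round().astype(int)
        for t in p: cv2.circle(I,tuple(map(int,t)),3,col,-1)
    ims.append(I)
cv2.imwrite('pics/fin.png',np.hstack(ims))
E
```

```text
scene brass z 0.012 x [-126.6  -38. ] y [-20.8  25.4]
scene brass z 0.018 x [-130.7  -42.7] y [-22.6  23.3]
top brass z 0.012 x [-126.9  -45. ] y [-21.4  22.2]
top brass z 0.018 x [-126.3  -44.9] y [-21.   22.4]
```

View pics/fin.png

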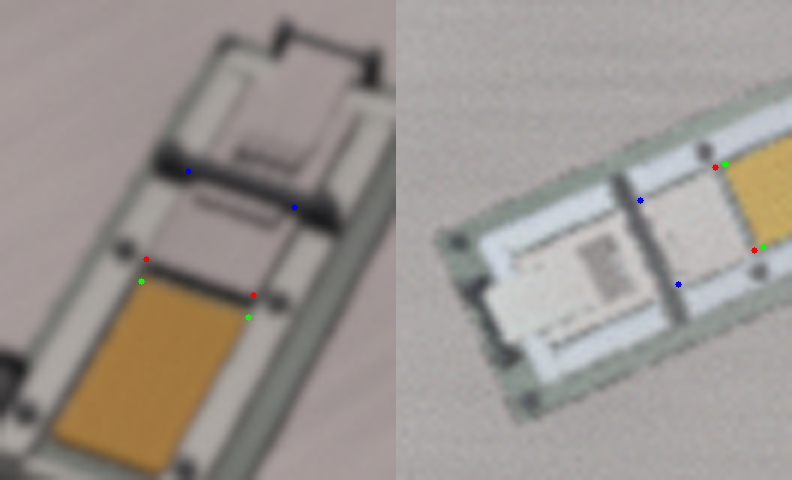

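View pics/scene9.png

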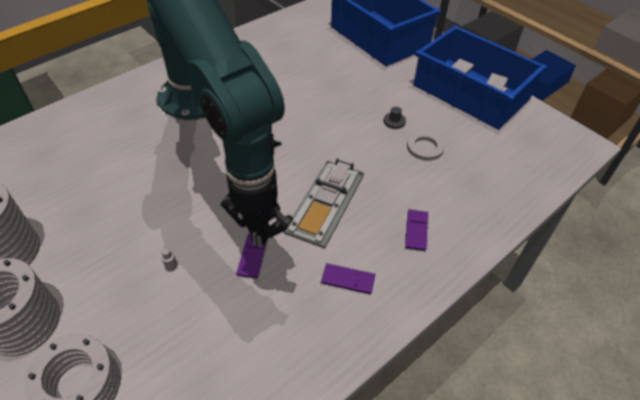

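The lifter is up: with its top at 18 mm its edges fall at x ≈ −131 to −43 mm, and its full length is visible. The pad rear is ahead of the lifter's front edge and the rib is close to the bridge bar. The ring (425,147), hub (394,118) and pin (168,259) are where they were in the first picture. I hand in.

```bash
python3 -c "
from station import r
print(r.hand_in())"
```

```text
the job is handed in; nothing more can be done
None
```

The pad is loaded and the job is handed in; the station gave no verdict. With the fingers shut I pressed the pad flat (tip from 32 to 26 mm) and slid it with about 23–27 N of pressing force. It went under the bridge and leaf until it hit a hard stop. I eased off the pressure before the push, then rose and moved clear, about 14 s in all.

**Last checks:**
- **Seating:** The tip stopped at fixture x ≈ −16 mm where about −18 mm was expected, within my 2–3 mm error on the fixture pose. The push rose to about 20 N with almost no further movement.
- **Lifter:** It is uncovered over its full length behind the pad. The scene view gives x ≈ −131 to −43 mm with its top at the raised height, against −130 to −45 nominal. The top view cannot tell raised from flush, so "sprung up" rests on the scene view and the full uncovered length.
- **Other parts:** The ring, hub and pin stand where they did in the first picture. The tool reads about 1 N, so it touches nothing.

The two cameras disagreed by about 4 mm on the fixture origin, and the projected check marks were up to about 10 mm off in the last crop. I could not measure the gap at the end stop more finely than that.

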